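# Put the right dough cutter on its ledge of the cutter stand

## Task

Three round dough cutters lie beside the stepped wooden cutter stand. Take the one that belongs on the stand's middle ledge, the ledge marked with two burnt lines (the medium cutter), and lower it over the tip of the stand until it stops there; do not drop it, let go only once it is down. Leave it sitting level on that ledge, and leave the other two cutters where they are.

Things in the scene. Friction and masses are not known exactly. Their poses are not given: they have to be found in the camera images.
- stand: Fixed stand of pale wood, a stepped tapering cone 122 mm high; foot 110 mm wide. Origin on its axis at the table, z up. Ledges: bottom 38 mm above the table (68 mm wide, three burnt lines under it), middle 70 mm up (54 mm wide, two lines under it), top 100 mm up (34 mm wide, one line under it). Above the middle ledge it tapers from 40 to 34 mm width, above the top ledge from 22 to 14 mm.
- ring_medium: Medium cutter: loose steel ring, open at both ends, outside diameter 54 mm, bore 48 mm, wall 3 mm, height 30 mm, about 60 g. Stands with its axis (z) upright on the table. Origin at its centre, 15 mm above its lower edge. It passes over the top ledge and stops on the middle ledge, where its origin is 85 mm above the table.
- ring_small: The small cutter: as the medium one, but outside diameter 36 mm, bore 30 mm, height 30 mm. Origin at its centre. To be left alone.
- ring_large: The large cutter: as the medium one, but outside diameter 70 mm, bore 64 mm, height 30 mm. Origin at its centre. To be left alone.
Not all that is in view belongs to the job. Leave any red or yellow look-alike of the ring_medium alone.

How it is judged:
On the way:
1. the medium cutter, still held, has been lowered over the stand to within 15 mm of the middle ledge (contact force between the fingers and ring_medium above 0.5 N and horizontal distance between ring_medium and stand below 0.012 m and z of ring_medium in the frame of stand below 0.1 m), for 0.1 s.
At the end, for the whole second after the job is handed in: The medium cutter sits at rest round the stand on the middle ledge: its centre within 10 mm of the stand's axis and 80 to 90 mm above the table (85 mm when seated), level within 10 degrees; the small and large cutters are within 30 mm of where they started (horizontal distance between ring_medium and stand below 0.01 m and z of ring_medium in the frame of stand between 0.08 and 0.09 m and angle between the z axis of ring_medium and the z axis of stand, either way round below 0.175 rad and linear speed of ring_medium below 0.02 m/s and distance of each of ring_small, ring_large from where it was at the start of the episode below 0.03 m); the robot touches nothing.
It fails at once if the small or the large cutter is moved more than 30 mm (distance of any of ring_small, ring_large from where it was at the start of the episode above 0.03 m).
It also fails if it takes over 38 s, if anything falls off the work surface, if the arm or the gripper's body presses on something with over 40 N, if the wrist force passes 120 N, or if a joint passes its speed limit or range.

## Robot

A 6-joint arm with a two-finger parallel gripper is mounted at the origin on the work surface. World frame = base frame: x ahead of the robot, y to its left, z up, the work surface at z = 0. Lengths are in m, angles in rad, forces in N, time in s.
With the tool pointing down it reaches from about 0.425 to 0.95 m from the base axis. Payload 3.5 kg.
Tool frame: the origin (TCP) lies between the finger pads; the fingertips stand 11 mm ahead of it and the grasp point (between the pads) lies 8 mm behind it; z points along the fingers, y is the line along which they close (so a half turn about z gives the same grasp; the last joint's range is limited). The gripper opens to 85 mm and grips with 20 to 120 N. Pads are 22 mm wide; open, the fingers measure 114 mm over their backs; the gripper's body (76 mm by 85 mm) begins 54 mm behind the grasp point. The pads swing forward as they close: fully open they stand 13 mm farther back than shut.
Start: joints at [1.019, 0.286, 1.577, -0, 1.279, -0.15], TCP at [0.264, 0.621, 0.242] pointing down, gripper open.
Joint ranges: [-2.77, 2.77], [-0.9, 2.22], [0.21, 2.48], [-1.53, 4.67], [0.24, 2.81], [-2.84, 2.84]. Speed limits (rad/s): [2.79, 2.79, 3.14, 3.14, 3.14, 3.14].

## Interface

Orientations are given as a rotation vector (axis times angle).
In Python, from rig import ctrl gives the robot as it stands. Calls block until the motion is done:
- ctrl.movep(position, orientation): joint-space move of the TCP to a pose.
- ctrl.move_linear(position, vel=0.15, rotation=None): straight line of the TCP; rotation=None keeps the orientation; vel is the mean speed in m/s.
- ctrl.goto_joints(angles): joint-space move.
- ctrl.open_gripper() and ctrl.grasp(newtons=None): open the fingers fully, or close them until they stop; newtons is the grip in N (None keeps the last).
- ctrl.sleep(seconds).
- ctrl.ik(position, orientation): joint angles nearest the present ones, or None.
- ctrl.read_camera(name): name is "side" or "top" or "wrist"; returns the picture (400x640x3 uint8, red, green, blue); there is no depth.
- ctrl.camera_info(name): a dict with "fov_y" (degrees; the focal length in pixels is half the picture's height over the tangent of half this angle, whatever the lens; pixels are square), "cx", "cy" (the principal point, pixels), "position" and "orientation" of the camera in the world; the wrist camera has in their place "T_tool_cam" (4x4, takes a point from camera to tool coordinates, whose origin is the TCP and whose axes are the flange's). Camera axes: x right, y down, z forward; pixel columns grow to the right and rows downward; lengths in m; the calibration is good to about 2 mm. A picture is of the moment at which its call begins: read the wrist's pose just before it. camera_info takes no time and is no camera call.
A pose or a line that the arm cannot do raises ctrl.MotionError and nothing moves.
- ctrl.finish_job(): hands the job in; it is judged then, once.
Trained networks look in the newest picture that a camera, given by its name, has taken for a name from the list of things; names that differ only in an ending like _2 or _b are one class to them, and where a whole thing is asked for, a point or a joint stands for the part that bears it (a point fixed in the world has none). Each returns a list of dicts, best first, with "confidence" (0 to 1); they miss things now and then, are a little off and sometimes report something else, mostly with a low value. They report only what shows in the picture. A call takes as long as a camera call. They do not tell look-alikes from the thing itself.
- ctrl.trace(camera, target): "mask" (400x640 bool, what is visible of it) and "bbox" ([left, top, right, bottom] in pixels, round what is visible of it).
Readings, each from a call of its own:
- ctrl.get_t(): time.
- ctrl.get_qpos(): joint angles.
- ctrl.get_qvel(): joint speeds.
- ctrl.get_joint_torque(): joint torques, N m.
- ctrl.get_ee_pos(): TCP position.
- ctrl.get_ee_rot(): TCP orientation.
- ctrl.get_wrist_force(): force on the tool from outside, world axes, zero at the start.
- ctrl.get_moment(): the same for the moment, N m.
- ctrl.get_grip_width(): opening from 0.0 (shut) to 1.0 (fully open).
- ctrl.get_finger_force(): force on a finger pad.
Only numpy, scipy, OpenCV 4.12 (cv2) and the standard library are available. Lean on these libraries where they do the work, as an engineer would, in place of code of your own. Each camera call takes 0.05 s, during which the arm holds its last target. There are 200 camera calls.

## Working session

There is one attempt and no reset: what is moved stays moved. The work goes in short steps, each a Python script; the robot and the scene stay as the last script left them, time stands still between calls to the robot, and variables do not carry over. Pictures are saved under pics/ and viewed, at most 10 in all, crops included, and the job is handed in when it is done.

```bash
mkdir -p pics; ls
cat > h.py <<'E'
import numpy as np, cv2
from scipy.spatial.transform import Rotation as R
from rig import ctrl
def info(n):
    i=ctrl.camera_info(n); f=200/np.tan(np.radians(i["fov_y"])/2)
    return i,f
def campose(n,pose=None):
    i,f=info(n)
    if n=="wrist":
        p,r=pose; T=np.eye(4);T[:3,:3]=R.from_rotvec(r).as_matrix();T[:3,3]=p
        T=T@np.array(i["T_tool_cam"]); return T[:3,3],T[:3,:3],i,f
    o=np.array(i["orientation"])
    M=o if o.shape==(3,3) else R.from_rotvec(o).as_matrix()
    return np.array(i["position"]),M,i,f
def topix(P,cp):
    t,M,i,f=cp; c=(np.atleast_2d(P)-t)@M
    return np.c_[i["cx"]+f*c[:,0]/c[:,2], i["cy"]+f*c[:,1]/c[:,2]]
def atz(uv,z,cp):
    t,M,i,f=cp; uv=np.atleast_2d(uv).astype(float)
    d=np.c_[(uv[:,0]-i["cx"])/f,(uv[:,1]-i["cy"])/f,np.ones(len(uv))]@M.T
    return t+d*((z-t[2])/d[:,2])[:,None]
def save(n,im): cv2.imwrite("pics/"+n+".png",im[:,:,::-1])
E
python3 - <<'E'
from h import *
for n in ("top","side"):
    print(ctrl.camera_info(n))
    im=ctrl.read_camera(n); save(n,im)
    for t in ("stand","ring_medium","ring_small","ring_large"):
        for d in ctrl.trace(n,t): 
            b=d["bbox"]; print(n,t,round(d["confidence"],2),b, atz([(b[0]+b[2])/2,(b[1]+b[3])/2],0.015,campose(n)).round(3))
print(ctrl.camera_info("wrist"),ctrl.get_t(),ctrl.get_ee_rot())
E
```

```text
pics
{'fov_y': 54.085879328600626, 'cx': 318.4789746008849, 'cy': 204.70505575574117, 'position': array([0.41541278, 0.00803152, 0.81641532]), 'orientation': array([-2.11848744,  2.14153687, -0.1834414 ])}
top stand 0.94 [216.4, 216.1, 273.0, 266.7] [[0.481 0.16  0.015]]
top ring_medium 0.58 [400.1, 150.5, 424.6, 177.6] [[ 0.641 -0.191  0.015]]
top ring_medium 0.56 [299.4, 167.3, 327.0, 198.9] [[0.602 0.019 0.015]]
top ring_small 0.64 [418.6, 209.9, 437.3, 231.1] [[ 0.52  -0.217  0.015]]
top ring_large 0.53 [312.0, 242.4, 339.9, 252.0] [[ 0.468 -0.006  0.015]]
{'fov_y': 57.6065376782446, 'cx': 312.4500782925528, 'cy': 202.25874880298076, 'position': array([ 0.11460435, -0.42732572,  0.54989948]), 'orientation': array([-2.11056937,  0.9059738 , -0.3983985 ])}
side stand 0.73 [226.2, 155.6, 267.4, 219.0] [[0.501 0.184 0.015]]
side ring_medium 0.96 [351.0, 200.7, 378.0, 226.9] [[ 0.618 -0.085  0.015]]
side ring_medium 0.68 [313.9, 185.3, 339.1, 210.4] [[0.602 0.014 0.015]]
side ring_medium 0.58 [401.4, 217.8, 429.0, 242.7] [[ 0.648 -0.194  0.015]]
side ring_small 0.9 [380.1, 259.2, 398.9, 285.8] [[ 0.519 -0.219  0.015]]
side ring_large 0.9 [261.3, 224.0, 296.7, 251.9] [[ 0.439 -0.002  0.015]]
{'fov_y': 69.96121469498745, 'cx': 317.5541912225594, 'cy': 201.6193226841013, 'T_tool_cam': array([[-6.88709462e-04, -9.45166380e-01, -3.26588487e-01,
         8.52735761e-02],
       [ 9.99999527e-01, -4.26853912e-04, -8.73457519e-04,
         2.36293757e-05],
       [ 6.86157109e-04, -3.26588934e-01,  9.45166227e-01,
        -1.31644099e-01],
       [ 0.00000000e+00,  0.00000000e+00,  0.00000000e+00,
         1.00000000e+00]])} 0.5 [-6.26956115e-01 -3.07837797e+00  1.43368694e-04]
```

View pics/top.png

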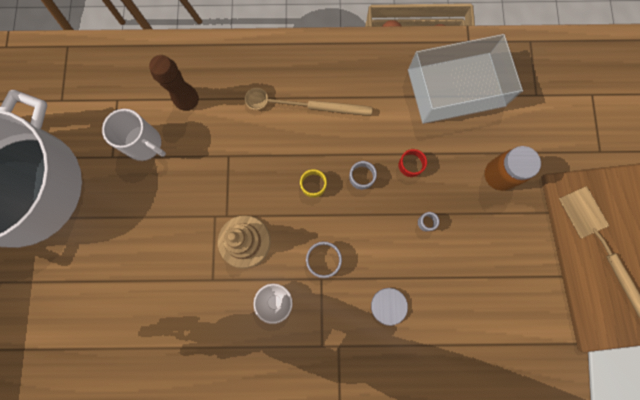

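View pics/side.png

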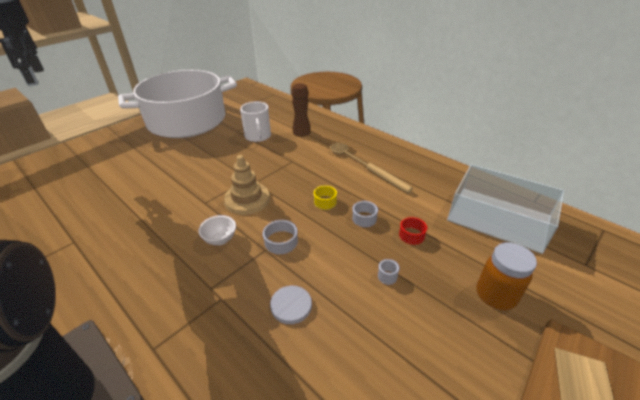

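Things that could pass for the medium cutter, by top-view pixel:
- Yellow ring (313,183) and red ring (413,162): look-alikes, so leave them.
- Large steel ring (323,260) and small steel ring (429,221): leave both.
- Lids and bowls (389,306) and (273,303): not rings.

I choose the middle-sized steel ring at top (362,175) / side (365,213). I'll localise it and look closely with the wrist camera.

```bash
cat >> h.py <<'E'
from scipy.optimize import least_squares
th=np.linspace(0,2*np.pi,72)
def circ(r,z): return np.c_[r*np.cos(th),r*np.sin(th),0*th+z]
RING=np.r_[circ(.027,0),circ(.027,.03)]
STAND=np.r_[circ(.055,0.003),circ(.034,.038),circ(.027,.07),circ(.017,.1),circ(.007,.122)]
def fit(model,obs,x0):
    "obs: list of (bbox,campose); xy of the model whose projected boxes match"
    def res(x):
        o=[]
        for b,cp in obs:
            p=topix(model+[x[0],x[1],0],cp); o+=list(np.r_[p.min(0),p.max(0)]-np.array(b))
        return o
    s=least_squares(res,x0,loss="soft_l1"); return s.x,np.round(s.fun,1)
DOWN=np.pi*np.array([1,1,0])/2**.5
E
python3 - <<'E'
from h import *
s,r=fit(STAND,[([216.4,216.1,273,266.7],campose("top"))],[.48,.16]); print("stand",s,r)
s2,r=fit(STAND,[([226.2,155.6,270,215],campose("side"))],[.48,.16]); print("stand side",s2,r)
m,r=fit(RING,[([351,200.7,378,226.9],campose("side"))],[.62,-.08]); print("ring",m,r)
for rv in (DOWN,DOWN*[1,-1,1]):
    for p in ([*m,.15],[*m,.013],[*s,.15]): print(ctrl.ik(p,rv))
E
```

```text
stand [0.48300173 0.16244598] [ 1.8 -1.3 -1.8  1.2]
stand side [0.48211667 0.15716994] [-1.3 -0.1  1.4 -0.1]
ring [ 0.61802136 -0.08402337] [ 0.7 -0.1 -0.7  0.1]
[-2.97615732e-01  2.63832584e-01  1.78101431e+00 -4.44089210e-16
  1.09674575e+00 -2.97615732e-01]
[-2.97615732e-01  4.52148772e-01  1.82552896e+00 -4.44089210e-16
  8.63914923e-01 -2.97615732e-01]
[ 1.25120940e-01  1.89058193e-02  2.05671229e+00 -4.44089210e-16
  1.06597454e+00  1.25120940e-01]
None
None
None
```

Run:
```python
from h import *
s=[.4825,.160]; m=[.618,-.084]
def look(p,t,model,x0):
    ctrl.movep(p,DOWN); ctrl.sleep(.2)
    cp=campose("wrist",(ctrl.get_ee_pos(),ctrl.get_ee_rot()))
    im=ctrl.read_camera("wrist"); save("w_"+t,im)
    for d in ctrl.trace("wrist",t):
        print(t,round(d["confidence"],2),d["bbox"],*fit(model,[(d["bbox"],cp)],x0))
    return im
a=look([*s,.24],"stand",STAND,s)
b=look([*m,.17],"ring_medium",RING,m)
save("w_both",cv2.resize(np.vstack([a,b]),(480,600)))
print(ctrl.get_t(),ctrl.get_wrist_force())
```

```text
stand 0.92 [277.1, 124.4, 359.8, 209.7] [0.48258695 0.16337357] [-0.6  1.1  0.6 -1.6]
ring_medium 0.68 [289.0, 159.5, 344.6, 219.2] [ 0.61643035 -0.08318113] [ 0.7  0.9 -0.7 -1.1]
ring_medium 0.62 [269.5, 49.9, 332.5, 114.1] [0.60246432 0.01821202] [ 0.9 -0.9 -0.9  1.1]
ring_medium 0.61 [316.0, 248.9, 365.4, 303.4] [ 0.64320188 -0.18907998] [ 0.6  0.  -0.6 -0.1]
4.0583 [-1.00723641  0.13130211 -0.16439311]
```

View pics/w_both.png

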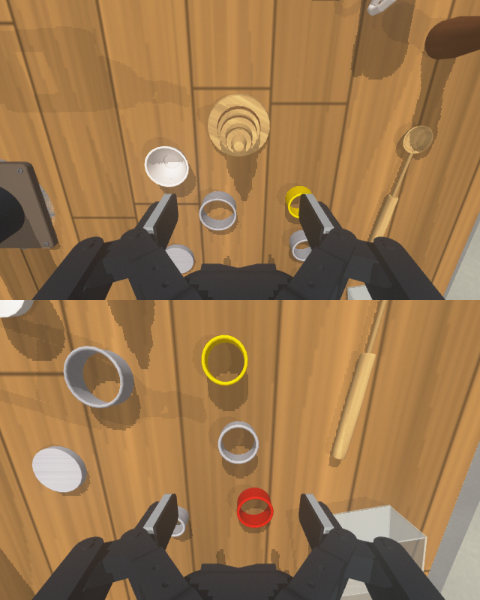

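The wrist view confirms the choice: the steel ring at (318,189) sits between yellow and red and its outline fits a 54 mm ring. The stand is clear at (318,167). Now I grasp it.

Run:
```python
from h import *
m=[.6168,-.0834]
ctrl.movep([*m,.08],DOWN); ctrl.move_linear([*m,.014],vel=.08)
print(ctrl.get_wrist_force()); ctrl.grasp(40)
print("grip",ctrl.get_grip_width(),ctrl.get_finger_force(),ctrl.get_wrist_force())
ctrl.move_linear([*m,.19],vel=.12); ctrl.sleep(.2)
print("grip",ctrl.get_grip_width(),ctrl.get_finger_force(),ctrl.get_ee_pos())
cp=campose("wrist",(ctrl.get_ee_pos(),ctrl.get_ee_rot()))
w=ctrl.read_camera("wrist")
for d in ctrl.trace("wrist","ring_medium"): print("w",d["confidence"],d["bbox"])
s=ctrl.read_camera("side"); sp=campose("side")
for d in ctrl.trace("side","ring_medium"): print("s",d["confidence"],d["bbox"])
# predicted ring rims if held level and centred
P=RING+[*m,.176]
for im,c in ((w,cp),(s,sp)):
    for q in (P[:72],P[72:]): cv2.polylines(im,[np.round(topix(q,c)).astype(int)],True,(0,255,0),1)
c=topix(P,sp).mean(0).astype(int); cr=cv2.resize(s[max(c[1]-60,0):c[1]+60,c[0]-96:c[0]+96],(480,300))
save("held",np.vstack([cv2.resize(w,(480,300)),cr])); print(ctrl.get_t())
```

```text
[0.02789995 0.42220421 0.13045747]
grip 0.6113212513148105 42.85755906952545 [-0.04176581  0.34987465  2.4057659 ]
grip 0.607630006209653 42.46014491189271 [ 0.61652537 -0.08332891  0.18925697]
w 0.85 [273.9, 50.4, 333.9, 111.1]
w 0.81 [317.4, 244.3, 350.9, 288.9]
w 0.79 [262.0, 213.7, 374.8, 333.1]
s 0.9 [310.7, 186.3, 337.2, 210.1]
s 0.84 [365.0, 130.9, 386.4, 159.9]
s 0.75 [400.6, 216.4, 426.3, 244.9]
s 0.73 [227.1, 154.1, 271.1, 217.9]
7.9083
```

View pics/held.png

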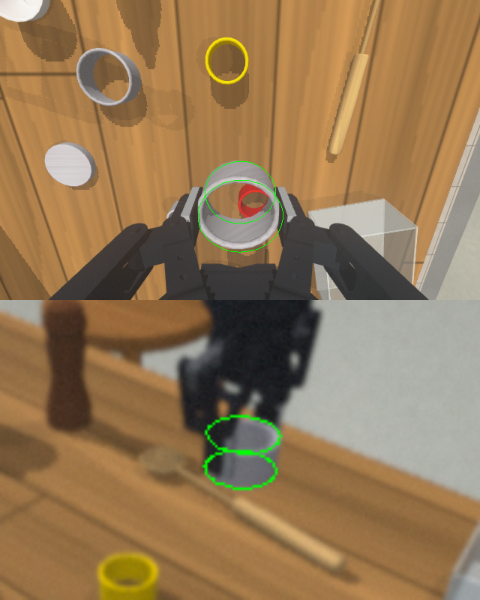

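The ring is held level and centred: the prediction overlays it within a few pixels at wrist (318,273) and side (376,146). Next I carry it over and lower in small steps while watching the force.

Run:
```python
from h import *
p=ctrl.get_ee_pos(); cp=campose("wrist",(p,ctrl.get_ee_rot()))
f,r=fit(RING+[0,0,p[2]-.014],[([262,213.7,374.8,333.1],cp)],p[:2]); off=f-p[:2]; print("ring off",off,r)
off=np.clip(off,-.003,.003); off[0]=0
s=np.array([.4826,.1628])-off
ctrl.move_linear([*s,.19],vel=.2); f0=ctrl.get_wrist_force()
ctrl.move_linear([*s,.125],vel=.08); print(ctrl.get_wrist_force()-f0)
for z in np.arange(.117,.079,-.003):
    ctrl.move_linear([*s,z],vel=.04); f=ctrl.get_wrist_force()-f0
    print(round(z,3),f.round(1),ctrl.get_ee_pos().round(4))
    if np.linalg.norm(f)>6: break
print(ctrl.get_grip_width(),ctrl.get_finger_force(),ctrl.get_t())
w=ctrl.read_camera("wrist"); t=ctrl.read_camera("side")
c=topix([.4826,.1628,.08],campose("side"))[0].astype(int)
save("placed",np.vstack([cv2.resize(w,(480,300)),cv2.resize(t[c[1]-60:c[1]+60,c[0]-96:c[0]+96],(480,300))]))
```

```text
ring off [-0.00067219  0.00046697] [-0.1 -0.4  0.1  0.5]
[1.03721232 0.29729763 0.18346635]
0.117 [ 0.4 -0.1  0.1] [0.4823 0.1623 0.1167]
0.114 [-0.  -0.1  0.2] [0.4825 0.1623 0.1138]
0.111 [1.1 0.6 0.5] [0.4824 0.1623 0.1107]
0.108 [ 0.4 -0.1 -0. ] [0.4824 0.1623 0.1077]
0.105 [ 1.6 -0.7  0.5] [0.4824 0.1623 0.1047]
0.102 [-0.3 -0.2 -0.1] [0.4824 0.1623 0.1017]
0.099 [ 0.8 -0.4  0. ] [0.4824 0.1623 0.0987]
0.096 [ 0.4 -0.4  0.8] [0.4824 0.1623 0.0957]
0.093 [-0.   0.6  0.7] [0.4824 0.1623 0.0927]
0.09 [ 0.5 -0.6  0.7] [0.4824 0.1623 0.0897]
0.087 [ 1.2 -0.6 -0.1] [0.4824 0.1623 0.0867]
0.084 [ 0.9 -0.7  4.6] [0.4833 0.1624 0.0848]
0.081 [-7.3 -3.2 21.3] [0.4835 0.1624 0.0847]
0.6069157536120255 44.94448572630063 13.7667
```

View pics/placed.png

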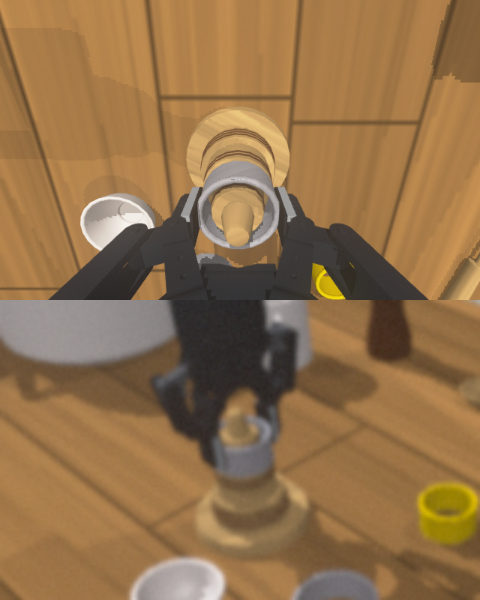

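The ring is seated round the stand at TCP z ≈ 0.0847, so its lower edge is at about 70 mm on the middle ledge. I unload, release, retreat straight up and check.

Run:
```python
from h import *
p=ctrl.get_ee_pos(); ctrl.move_linear([p[0],p[1],.0845],vel=.04)
print(ctrl.get_wrist_force()); ctrl.open_gripper(); ctrl.sleep(.3)
ctrl.move_linear([p[0],p[1],.24],vel=.1); ctrl.sleep(.3)
cp=campose("wrist",(ctrl.get_ee_pos(),ctrl.get_ee_rot()))
w=ctrl.read_camera("wrist"); q=RING+[.483,.1625,.07]
for d in ctrl.trace("wrist","ring_medium"): print(d["confidence"],d["bbox"],*fit(RING+[0,0,.07],[(d["bbox"],cp)],[.483,.1625]))
t=ctrl.read_camera("side"); sp=campose("side")
for d in ctrl.trace("side","ring_medium"): print("side",d["confidence"],d["bbox"])
for n in ("ring_small","ring_large"): print(n,[d["bbox"] for d in ctrl.trace("side",n)][:1])
pr=topix(q,sp); print("pred side",pr.min(0),pr.max(0)); c=pr.mean(0).astype(int)
k=topix(q,cp).mean(0).astype(int)
save("after",np.vstack([cv2.resize(w[k[1]-75:k[1]+75,k[0]-120:k[0]+120],(480,300)),cv2.resize(t[c[1]-60:c[1]+60,c[0]-96:c[0]+96],(480,300))])); print(ctrl.get_t())
```

```text
[-0.35538941 -0.19847743  3.69038246]
0.74 [380.5, 247.4, 416.1, 291.2] [0.56687654 0.06105135] [-15.3  -1.9   2.2   9. ]
0.67 [289.7, 159.5, 347.3, 219.5] [0.48320054 0.16204907] [ 1.6  1.  -1.6 -1.2]
side 0.84 [399.9, 216.1, 428.0, 243.6]
side 0.75 [311.8, 185.7, 340.4, 211.8]
side 0.73 [229.7, 157.5, 255.6, 184.0]
ring_small [[379.4, 257.3, 400.5, 284.2]]
ring_large [[261.1, 220.6, 298.8, 253.7]]
pred side [228.96704676 157.98252248] [255.08930508 182.72253475]
17.1583
```

View pics/after.png

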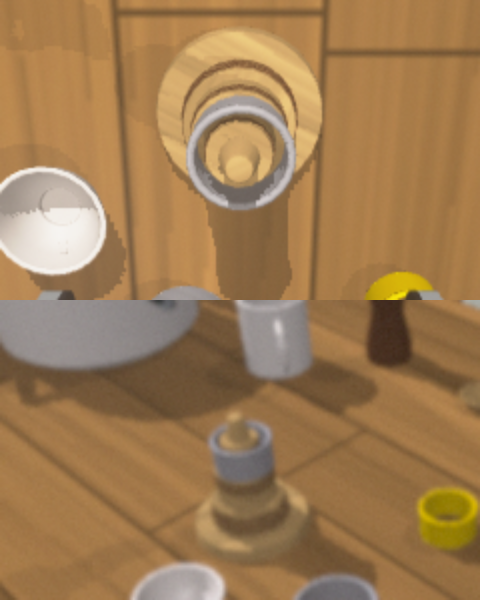

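The ring sits level and centred on the middle ledge. Its side-view box (229.7–255.6, 157.5–184.0) matches the seated prediction, and the small and large cutters haven't moved.

```bash
python3 -c "
from rig import ctrl
print(ctrl.finish_job())"
```

```text
the job is handed in; nothing more can be done
None
```

The medium cutter sits level on the stand's middle ledge, released only once it was down; the small and large cutters are where they started, and I handed the job in just after the 17 s mark (limit 38 s), though no verdict came back.

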